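# Tip the dressing carton down into its place and shut the first-aid tin

### The arm

A 6-joint arm with a two-finger parallel gripper is mounted at the origin on the work surface. World frame = base frame: x ahead of the robot, y to its left, z up, the work surface at z = 0. Lengths are in m, angles in degrees, forces in N, time in s.
With the tool pointing down it reaches from about 0.275 to 0.725 m from the base axis. Payload 15.9 kg.
Tool frame: the origin (TCP) lies midway between the tips of the shut fingers; the grasp point (between the pads) lies 19 mm behind it; x points along the fingers, y is the direction in which the jaws open and shut, and the axes are right-handed (so a half turn about x gives the same grasp; the last joint's range is limited). The gripper opens to 85 mm and grips with 20 to 120 N. Pads are 22 mm wide; open, the fingers measure 114 mm over their backs; the gripper's body (76 mm by 85 mm) begins 54 mm behind the grasp point. The pads swing forward as they close: fully open they stand 13 mm farther back than shut.
Start: joints at [70.818, 12.198, -1.971, 75.831, 0, 90], TCP at [0.164, 0.472, 0.231] pointing down, gripper open.
Joint ranges: [-170.91, 170.91], [-42.67, 98.43], [-65.05, 77.54], [-120.47, 116.71], [-90, 82.35], [-180, 180]. Speed limits (degrees/s): [108.29, 108.29, 136.94, 147.25, 180, 180].

### API

Orientations are given as [roll, pitch, yaw] about the fixed x, y, z axes, in that order (R = Rz(yaw) Ry(pitch) Rx(roll)).
In Python, from station import bot gives the robot as it stands. The module is installed in compiled form; this text tells all that it offers.
- The arm moves only by the shell command python3 -m jog 'ROWS' [FORCE]. ROWS is a JSON object of lists of equal length, an entry for each row: "fingers": the finger opening in mm, from 0 to 85.4; "dp": the shift along the tool's x, y, z in mm, a list of three; "yaw": the turn about the tool's x in degrees. In form: {"fingers": [fingers, ...], "dp": [[x, y, z], ...], "yaw": [yaw, ...]}. A call has 1 to 20 rows; each row is the pose to reach, as a shift and turn from the pose commanded when the call began, along the tool's axes at that moment; what a row does not reach only later rows make up. A row lasts 1/10 s, in which the tool goes at most 50 mm and 8.59 degrees, less where a joint would pass 70% of its speed; a pose out of reach is approached as far as the arm can. A call with a gripper value outside its range is refused whole. The fingers move at their own pace and stop on an object; FORCE is the grip in N (left out, the last holds). Time passes only in rows, so rows that repeat a pose let the fingers close. It gives the time, the measured TCP pose, the force and the opening at its end, in the units of the state.
- bot.get_state(): the state, without advancing time (a new reading comes with each control period).
- bot.camera(name): name is "scene" or "top"; returns (picture, depth): 384x512x3 uint8, blue, green, red; 384x512 float32, m along the optical axis (not along the pixel's ray), 0 where there is no reading.
- bot.camera_params(name): a dict with "fx", "fy", "cx", "cy" (pixels), "rvec" (rotation vector, rad) and "tvec" (3), from world to camera coordinates, as OpenCV has them. Camera axes: x right, y down, z forward; pixel columns grow to the right and rows downward; lengths in m; the calibration is good to about 2 mm. A picture is of the moment at which its call begins. camera_params takes no time and is no camera call.
- bot.hand_in(): hands the job in, once; it reports no verdict.
The state is a dict: "time": time; "joint_positions": joint angles; "qd": joint speeds; "joint_torque": joint torques, N m; "position": TCP position; "ee_rot": TCP orientation; "contact_force": force on the tool from outside, world axes, zero at the start; "torque": the same for the moment, N m; "grip_width": finger opening in m.
Only numpy, scipy, OpenCV 4.12 (cv2) and the standard library are available. Lean on these libraries where they do the work, as an engineer would, in place of code of your own. Each camera call takes 0.05 s, during which the arm holds its last target. There are 200 camera calls.

### The job

The dressing carton has been left standing on end in the open first-aid tin, so the lid cannot shut. With a fingertip push it near its top so that it topples over and lies on its broad side wholly inside the outline printed on the tin's floor, then swing the lid over by pushing its outer face and press it fully shut. Pick nothing up, and leave the tin's other contents and everything else on the board where they are.

Things in the scene. Friction and masses are not known exactly. Their poses are not given: they have to be found in the camera images.
- tin: Red sheet-steel first-aid tin, open-topped, fixed to the board: 180 (its x) x 264 (its y) x 75 mm high, walls and floor 3 mm, so its inner floor is 3 mm above the board. Origin: centre of its underside, on the board. Its +x side carries the hinge and faces roughly towards the robot; its -x side (with the clasp) is the front; z is up. Loose contents stand along the hinge side, no higher than 64 mm above the board
- outline: Dark rectangle printed on the tin's white floor, flat, the place where the carton is to lie: 92 (its x) x 150 (its y) mm inside its 4 mm wide lines (100 x 158 over them). Origin: its centre on the inner floor; axes parallel to the tin's. One short end of it lies under the standing carton; from the carton it extends towards the tin's left or right end, which differs from run to run
- carton: Pale card carton, about 90 g (60 to 125), standing on end: 60 (its x) x 36 (its y) x 110 (its z) mm. Origin: centre of its base. Its y axis (through the two broad faces) points along the outline's length, either way round, to within 0.1 rad. It stands on the tin's floor, its top 113 mm above the board and 38 mm above the tin's rim; its far edge towards the outline is the edge it tips over, and tipped cleanly it lands about central in the outline
- carton_mid (a point): Centre of the carton, half-way up (55 mm above its base); same axes as the carton
- carton_base_a (a point): Mid-thickness point of the carton's base at its +x side (carton frame 30, 0, 0 mm)
- carton_base_b (a point): The same at its -x side (carton frame -30, 0, 0 mm)
- carton_top_a (a point): Mid-thickness point of the carton's top at its +x side (carton frame 30, 0, 110 mm)
- carton_top_b (a point): The same at its -x side (carton frame -30, 0, 110 mm)
- tin_lid (a joint): Angle of the tin's lid in rad: 0 shut, 1.57 upright, stop at 1.75 (leaning slightly back towards the robot). Starts between 1.45 and 1.65. The hinge is stiff (0.3 N m), so the lid stays at whatever angle it is left and must be pushed all the way, about 2 N at its front edge
- lid_hinge (a point): Middle of the lid's hinge line, at the outer (top) face of the lid, 79 mm above the board when shut. The hinge line runs along the tin's y
- lid_edge (a point): Middle of the lid's free front edge on its outer face, 180 mm from the hinge. The lid is a red sheet 4 mm thick, 270 mm along the hinge, with an 11 mm skirt; its outer face looks to the robot when open and up when shut
- bandage: Rolled bandage standing in the tin by the hinge side, 42 mm across, 50 mm high; origin at its underside. Leave it
- tape: Roll of tape standing in the tin by the hinge side, 44 mm across, 38 mm high; origin at its underside. Leave it
- saline: Small bottle standing in the tin by the hinge side, 32 mm across, 61 mm high; origin at its underside. Leave it
- thermometer: Grey ear thermometer lying on the board, about 170 x 40 x 36 mm; origin at its underside. Leave it
- eggcup: White ceramic egg cup on the board, 49 mm across, 63 mm high; origin at its underside. Leave it
- tray: Small shallow aluminium tray on the board, 148 x 190 x 18 mm; origin at its underside. Leave it
- tweezer_case: Yellow plastic tweezer case with a press-button catch, on the board, 130 x 30 x 20 mm; origin at its underside. Leave it
Things that resemble listed ones, but are neither listed nor needed, are in the scene too. Leave any green look-alike of the carton alone.

How it is judged (in metres and radians):
On the way, in this order (a step that is already met when the one before it is completed fails the run):
1. the carton lies on its broad side inside the outline, at rest, while the lid is still open (x of carton_base_a in the frame of outline between -0.05 and 0.05 m and y of carton_base_a in the frame of outline between -0.079 and 0.079 m and x of carton_base_b in the frame of outline between -0.05 and 0.05 m and y of carton_base_b in the frame of outline between -0.079 and 0.079 m and x of carton_top_a in the frame of outline between -0.05 and 0.05 m and y of carton_top_a in the frame of outline between -0.079 and 0.079 m and x of carton_top_b in the frame of outline between -0.05 and 0.05 m and y of carton_top_b in the frame of outline between -0.079 and 0.079 m and (angle between carton's own y axis and vertical below 0.12 rad or angle between carton's own y axis and vertical above 3.02 rad) and height (world z) of carton_mid below 0.027 m and linear speed of carton below 0.02 m/s and angular speed of carton below 0.2 rad/s and value of joint tin_lid above 1 rad), for 0.2 s.
2. the lid is shut (value of joint tin_lid below 0.04 rad), for 0.2 s.
At the end, for the whole second after the job is handed in: The carton lies at rest on a broad (60 x 110 mm) side on the tin's floor, within 0.12 rad of flat, its whole footprint inside the outer edge of the printed outline; the lid is within 0.04 rad of shut; the tin's other contents and the things on the board are within 15 mm of where they stood (x of carton_base_a in the frame of outline between -0.05 and 0.05 m and y of carton_base_a in the frame of outline between -0.079 and 0.079 m and x of carton_base_b in the frame of outline between -0.05 and 0.05 m and y of carton_base_b in the frame of outline between -0.079 and 0.079 m and x of carton_top_a in the frame of outline between -0.05 and 0.05 m and y of carton_top_a in the frame of outline between -0.079 and 0.079 m and x of carton_top_b in the frame of outline between -0.05 and 0.05 m and y of carton_top_b in the frame of outline between -0.079 and 0.079 m and (angle between carton's own y axis and vertical below 0.12 rad or angle between carton's own y axis and vertical above 3.02 rad) and height (world z) of carton_mid below 0.027 m and linear speed of carton below 0.02 m/s and angular speed of carton below 0.2 rad/s and value of joint tin_lid below 0.04 rad and distance of each of bandage, tape, saline, thermometer, eggcup, tray, tweezer_case from where it was at the start of the episode below 0.015 m); the robot touches nothing.
It fails at once if the carton is lifted or carried instead of pushed over (height (world z) of carton_mid above 0.085 m or (angle between carton's own z axis and vertical below 0.3 rad and height (world z) of carton above 0.02 m)).
It fails at once if another thing in the tin or on the board is shifted more than 15 mm (distance of any of bandage, tape, saline, thermometer, eggcup, tray, tweezer_case from where it was at the start of the episode above 0.015 m).
It also fails if it takes over 48 s, if anything falls off the work surface, if the arm or the gripper's body presses on something with over 40 N, if the wrist force passes 120 N, or if a joint passes its speed limit or range.

## Working session

There is one attempt and no reset: what is moved stays moved. The work goes in short steps, Python scripts to look and compute and a shell command to move; the robot and the scene stay as the last step left them, time stands still between calls to the robot, and variables do not carry over. Pictures are saved under pics/ and viewed, about 8 in all and at most 12, crops included, and the job is handed in when it is done.

```bash
mkdir -p pics
cat > h.py <<'E'
import numpy as np, cv2
from station import bot
def cloud(name):
    im,d=bot.camera(name); p=bot.camera_params(name)
    R,_=cv2.Rodrigues(np.array(p['rvec'],float)); t=np.array(p['tvec'],float).ravel()
    v,u=np.mgrid[0:d.shape[0],0:d.shape[1]]
    c=np.dstack([(u-p['cx'])/p['fx']*d,(v-p['cy'])/p['fy']*d,d])
    w=(c-t)@R; w[d==0]=np.nan
    return im,d,w
E
python3 - <<'E'
from h import *
s=bot.get_state();print(s)
for n in('scene','top'):
    im,d,w=cloud(n); np.savez('/tmp/%s0.npz'%n,im=im,w=w); cv2.imwrite(f'pics/{n}0.png',cv2.resize(im,(800,600),interpolation=cv2.INTER_CUBIC))
E
```

```text
{'time': 0.0, 'joint_positions': array([ 7.08154825e+01,  1.22246991e+01, -2.00944548e+00,  7.58293572e+01,
       -2.80706531e-03,  8.99996677e+01]), 'qd': array([-0.00943799, -0.02150947,  0.02798759, -0.03306939, -0.01675728,
        0.08414838]), 'joint_torque': array([-3.65120439e-03, -6.86176944e+01,  4.87112474e+01,  1.75977987e-02,
       -2.05291240e-04, -8.00070529e-05]), 'position': array([0.16421029, 0.47191128, 0.23080871]), 'ee_rot': array([ -87.46924711,   89.93643625, -106.65343076]), 'contact_force': array([-0.02086873,  0.82992418,  0.08411996]), 'torque': array([-0.03327634, -0.02863557,  0.02973786]), 'grip_width': 0.08543908921345052}
```

View pics/top0.png

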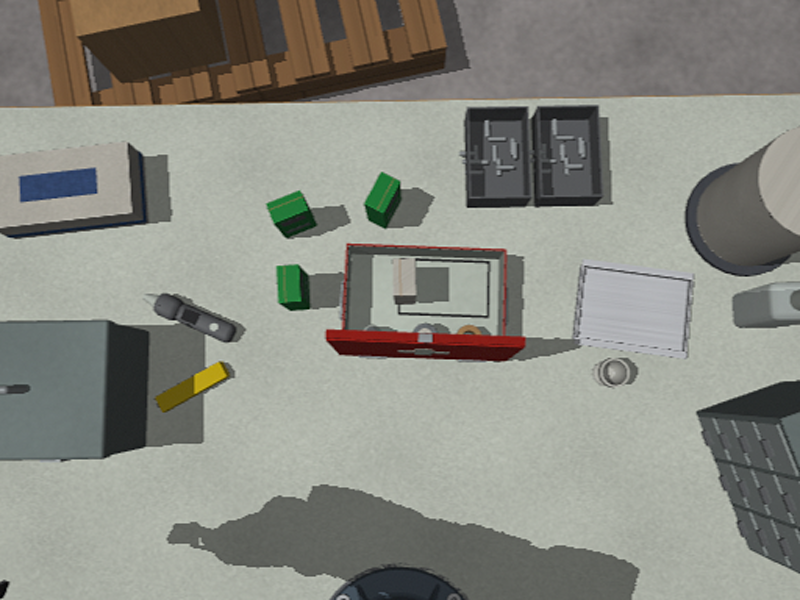

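View pics/scene0.png

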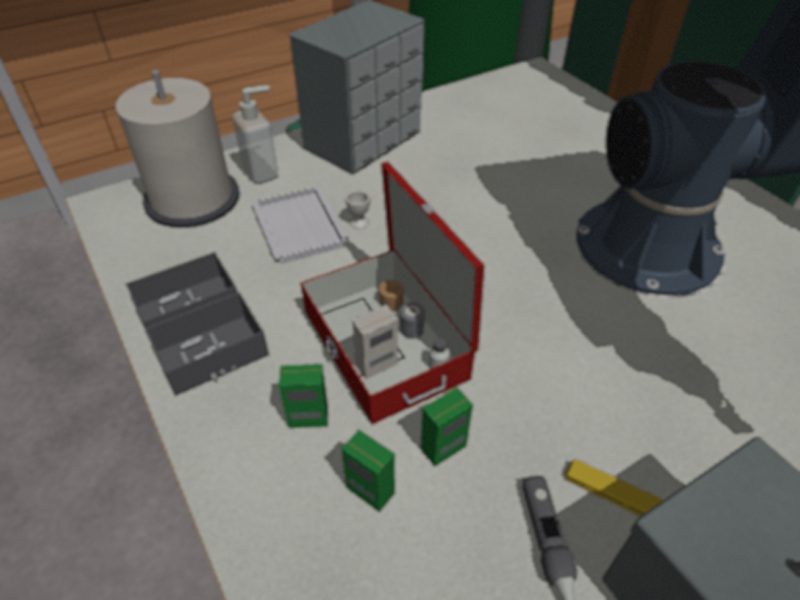

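The pale carton stands at about (404,280) in the top view. The outline runs to its right (world -y), and the lid stands open on the robot's side. There are three green look-alikes outside the tin, at (291,214), (383,200) and (292,287). The carton inside the tin is the only pale one and stands over the outline's end, so it is the one meant. Next I'll measure it and take an enlarged crop to confirm.

Run:
```python
from h import *
for n in('top','scene'):
    z=np.load(f'/tmp/{n}0.npz'); im,w=z['im'].astype(int),z['w']
    b,g,r=im[...,0],im[...,1],im[...,2]
    X,Y,Z=w[...,0],w[...,1],w[...,2]
    print(n)
    red=(r>90)&(g<60)&(b<60)&(X<0.8)&(X>.2)
    # lid points
    for lo,hi in((.05,.085),(.085,.12),(.12,.16),(.16,.2),(.2,.24),(.24,.3)):
        m=red&(Z>lo)&(Z<hi)
        if m.sum()>10: print('red',lo,m.sum(),np.round(np.nanpercentile(w[m],[2,50,98],axis=0),3).tolist())
    m=red&(Z>.068)&(Z<.08)   # rim
    if m.sum()>10: print('rim',cv2.minAreaRect((w[m][:,:2]*1000).astype(np.float32)))
    # carton top
    m=(Z>.105)&(Z<.12)&(abs(r-g)<40)&(r>g-5)
    k,lab,st,ce=cv2.connectedComponentsWithStats(m.astype(np.uint8))
    for i in range(1,k):
        if st[i,4]>40:
            p=w[lab==i]; print('top?',st[i],cv2.minAreaRect((p[:,:2]*1000).astype(np.float32)),np.median(p[:,2]))
    # outline
    m=(Z<.008)&(r+g+b<200)&(X>.3)&(X<.75)&(abs(Y)<.3)
    if n=='top':
        k,lab,st,ce=cv2.connectedComponentsWithStats(m.astype(np.uint8))
        for i in range(1,k):
            if st[i,4]>40:
                p=w[lab==i]; print('dark',st[i],cv2.minAreaRect((p[:,:2]*1000).astype(np.float32)),np.median(p[:,2]))
z=np.load('/tmp/top0.npz'); im=z['im']; w=z['w']
c=cv2.resize(im[150:235,205:340],(800,504),interpolation=cv2.INTER_CUBIC); s=np.load('/tmp/scene0.npz')['im'][95:275,185:315]
c2=cv2.resize(s,(360,500)); cv2.imwrite('pics/crop0.png',np.hstack([cv2.resize(c,(440,300)),cv2.resize(c2,(216,300))]))
```

```text
top
red 0.05 103 [[0.534, -0.182, 0.069], [0.658, -0.073, 0.074], [0.669, 0.081, 0.078]]
red 0.24 825 [[0.488, -0.174, 0.254], [0.499, -0.054, 0.257], [0.512, 0.083, 0.261]]
rim ((595.7489624023438, -50.20384216308594), (263.2590637207031, 141.17684936523438), 88.15392303466797)
top? [461 105  41  59 190] ((696.6559448242188, -559.2182006835938), (160.9495391845703, 60.445335388183594), 22.69512176513672) 0.11262442856452651
top? [252 165  15  25 362] ((607.216064453125, -18.70207977294922), (34.74555206298828, 60.59486389160156), 89.48345184326172) 0.11170096643897907
top? [487 184   9  22  63] ((554.62939453125, -580.4651489257812), (53.49595642089844, 10.443175315856934), 9.008650779724121) 0.11254672417105677
top? [ 75 208   6  82 215] ((438.20977783203125, 424.3941955566406), (4.562359809875488, 196.46078491210938), 89.81655883789062) 0.11195746139733706
scene
red 0.05 471 [[0.501, -0.094, 0.05], [0.594, 0.08, 0.064], [0.671, 0.085, 0.078]]
red 0.085 26 [[0.495, 0.086, 0.086], [0.499, 0.088, 0.103], [0.502, 0.089, 0.118]]
red 0.12 33 [[0.497, 0.086, 0.12], [0.501, 0.088, 0.14], 
[... 854 characters left out ...]
54688, -560.772216796875), (69.45169830322266, 166.10047912597656), 78.7673568725586) 0.11248558129794278
top? [393 120  15  20  62] ((79.63316345214844, -31.552814483642578), (85.16014862060547, 16.395519256591797), 68.23241424560547) 0.11232775827100266
top? [247 147  55  64 214] ((493.6335144042969, -55.956878662109375), (256.18890380859375, 11.687237739562988), 87.33148956298828) 0.11264924682274907
top? [225 195  29  22 355] ((610.896728515625, -19.941354751586914), (39.71295928955078, 60.00797653198242), 89.8326187133789) 0.11392678257990574
top? [398 345  34  39 181] ((540.7963256835938, 459.9433898925781), (73.12628173828125, 4.627127647399902), 87.87732696533203) 0.11328343987384083
```

View pics/crop0.png

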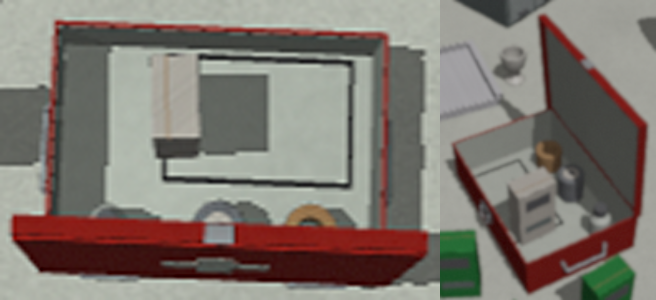

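The crop confirms it: the pale carton stands in the tin at the left end of the outline, and the green ones are all outside. It has to be pushed from its +y side towards -y. Now I'll check the tool axes, the obstacle heights along the transfer path, the outline and the lid line.

Run:
```python
from h import *
from scipy.spatial.transform import Rotation as R
s=bot.get_state(); M=R.from_euler('xyz',s['ee_rot'],degrees=True).as_matrix(); print(np.round(M,4))
z=np.load('/tmp/top0.npz'); im,w=z['im'].astype(int),z['w']
X,Y,Z=w[...,0],w[...,1],w[...,2]
m=(X>.2)&(X<.45)&(Y>-.2)&(Y<.6); print('path max z',np.nanmax(Z[m]))
for y in np.arange(-.1,.65,.1):
    print(round(y,1),[ (round(float(np.nanmax(Z[q])),2) if (q:=(abs(X-x)<.05)&(abs(Y-y)<.05)).any() else None) for x in np.arange(.1,.75,.1)])
# outline: dark pixels inside tin floor
m=(Z<.012)&(im.sum(2)<150)&(X>.53)&(X<.65)&(Y<-.02)&(Y>-.175)
print('outline',cv2.minAreaRect((w[m][:,:2]*1000).astype(np.float32)),m.sum(),np.median(Z[m]))
print('outline pct',np.percentile(w[m],[1,50,99],axis=0))
# lid outer top line by y
red=(im[...,2]>90)&(im[...,1]<60)&(Z>.24)
for y in(-.15,-.1,-.05,0,.05):
    q=red&(abs(Y-y)<.01); print('lid',y,np.round([X[q].min(),X[q].max(),Z[q].max()],3))
```

```text
[[-3.000e-04  3.286e-01  9.445e-01]
 [-9.000e-04  9.445e-01 -3.286e-01]
 [-1.000e+00 -1.000e-03  0.000e+00]]
path max z 0.20700373201502723
-0.1 [0.05, 0.01, 0.01, 0.01, 0.26, 0.01, 0.08]
0.0 [0.03, 0.01, 0.01, 0.01, 0.26, 0.12, 0.11]
0.1 [0.05, 0.01, 0.01, 0.01, 0.26, 0.11, 0.12]
0.2 [0.01, 0.01, 0.01, 0.01, 0.01, 0.12, 0.11]
0.3 [0.01, 0.01, 0.01, 0.02, 0.04, 0.03, 0.01]
0.4 [0.01, 0.01, 0.18, 0.18, 0.18, 0.04, 0.08]
0.5 [0.01, 0.27, 0.18, 0.2, 0.18, 0.01, 0.08]
0.6 [0.01, 0.01, 0.18, 0.21, 0.18, 0.01, 0.08]
outline ((604.0263671875, -91.85372924804688), (139.6966094970703, 96.61711120605469), 87.47804260253906) 43 0.0033197152618479535
outline pct [[ 0.55407268 -0.16260197 -0.00151721]
 [ 0.55768385 -0.1147623   0.00331972]
 [ 0.64952183 -0.02908261  0.00910675]]
lid -0.15 [0.488 0.501 0.261]
lid -0.1 [0.491 0.503 0.261]
lid -0.05 [0.493 0.506 0.259]
lid 0 [0.494 0.509 0.261]
lid 0.05 [0.497 0.512 0.262]
```

```bash
python3 -m jog '{"fingers":[0,0,0,0,0,0,0,0,0,0,0,0,0,0,0,0,0,0,0,0],"dp":[[-50,0,0],[-90,0,0],[-110,0,0],[-110,-36,29],[-110,-72,58],[-110,-107,87],[-110,-143,116],[-110,-178,145],[-110,-214,174],[-110,-250,203],[-110,-285,232],[-110,-321,261],[-110,-357,289],[-110,-357,289],[-110,-357,289],[-110,-357,289],[-110,-357,289],[-110,-357,289],[-110,-357,289],[-110,-357,289]],"yaw":[0,0,0,-2,-4,-6,-8,-10,-12,-14,-16,-18,-19.2,-19.2,-19.2,-19.2,-19.2,-19.2,-19.2,-19.2]}' 40
```

```text
time: 2.1
position: [0.3198, 0.0405, 0.3413]
ee_rot: [89.3, 90.0, 89.4]
contact_force: [0.6, 0.6, 0.2]
grip_width: -0.0001
```

```bash
python3 -m jog '{"fingers":[0,0,0,0,0,0,0,0,0,0,0,0,0,0,0,0,0,0,0,0],"dp":[[0,5,36],[0,10,72],[0,10,108],[0,10,144],[0,10,180],[0,10,216],[0,10,252],[0,10,288],[0,10,288],[0,10,288],[40,10,288],[80,10,288],[120,10,288],[160,10,288],[190,10,288],[190,10,288],[190,10,288],[190,10,288],[190,10,288],[190,10,288]],"yaw":[0,0,0,0,0,0,0,0,0,0,0,0,0,0,0,0,0,0,0,0]}'
python3 - <<'E'
from h import *
a,_,_=cloud('scene'); b,_,_=cloud('top')
f=lambda i:cv2.resize(i,(400,300),interpolation=cv2.INTER_CUBIC)
cv2.imwrite('pics/p1.png',np.hstack([f(a[60:300,150:470]),f(b[120:264,180:372])]))
E
```

```text
time: 4.1
position: [0.6085, 0.0502, 0.1525]
ee_rot: [4.8, 89.9, 4.8]
contact_force: [-0.3, -0.1, 0.2]
grip_width: -0.0002
```

View pics/p1.png

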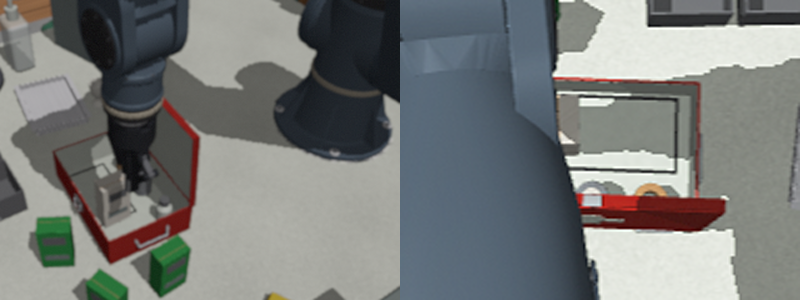

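The closed fingertip hangs over the tin on the carton's +y side, clear of the lid. Next it goes down to about z 0.098 and makes a slow push.

```bash
python3 -m jog '{"fingers":[0,0,0,0,0,0,0,0,0,0,0,0,0,0,0,0,0,0],"dp":[[27,0,0],[54,0,0],[54,0,0],[54,0,0],[54,-10,0],[54,-20,0],[54,-28,0],[54,-30,0],[54,-32,0],[54,-34,0],[54,-36,0],[54,-38,0],[54,-40,0],[54,-42,0],[54,-44,0],[54,-46,0],[54,-48,0],[54,-50,0]],"yaw":[0,0,0,0,0,0,0,0,0,0,0,0,0,0,0,0,0,0]}'
python3 - <<'E'
from h import *
a,_,_=cloud('scene')
cv2.imwrite('pics/p2.png',cv2.resize(a[120:280,190:350],(480,480),interpolation=cv2.INTER_CUBIC))
E
```

```text
time: 6.0
position: [0.6079, 0.0, 0.0973]
ee_rot: [141.8, 90.0, 141.8]
contact_force: [0.1, -0.3, 0.3]
grip_width: 0.0001
```

View pics/p2.png

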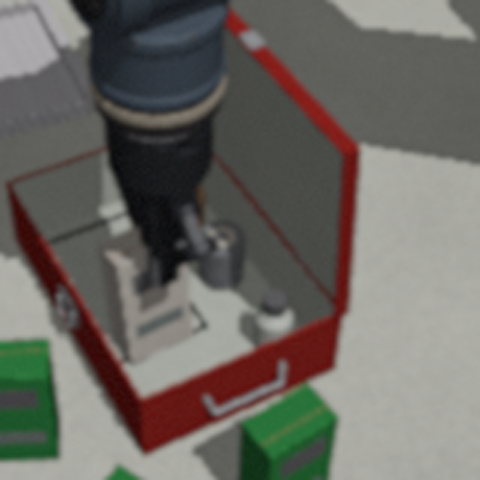

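The fingertip touches near the carton's top, and the carton has started to tilt. I'll continue slowly past its balance point.

```bash
python3 -m jog '{"fingers":[0,0,0,0,0,0,0,0,0,0,0,0,0,0,0,0,0,0,0,0],"dp":[[0,-2,0],[0,-4,0],[0,-6,0],[0,-8,0],[0,-10,0],[0,-12,0],[0,-14,0],[0,-16,0],[0,-18,0],[0,-20,0],[0,-22,0],[0,-24,0],[0,-26,0],[0,-28,0],[0,-30,0],[0,-32,0],[0,-32,0],[0,-32,0],[0,-32,0],[0,-32,0]],"yaw":[0,0,0,0,0,0,0,0,0,0,0,0,0,0,0,0,0,0,0,0]}'
python3 - <<'E'
from h import *
a,_,_=cloud('scene')
cv2.imwrite('pics/p3.png',cv2.resize(a[120:280,190:350],(480,480),interpolation=cv2.INTER_CUBIC))
E
```

```text
time: 8.05
position: [0.608, -0.0317, 0.0973]
ee_rot: [89.7, 90.0, 89.7]
contact_force: [-0.1, -0.2, -0.1]
grip_width: 0.0003
```

View pics/p3.png

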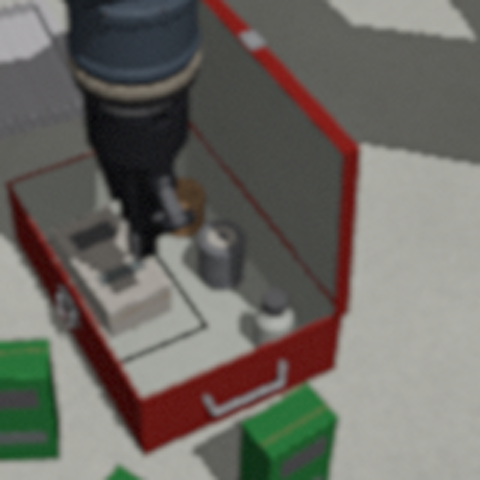

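The carton has fallen flat. I'll retract up over the lid to the robot side, then measure.

```bash
python3 -m jog '{"fingers":[0,0,0,0,0,0,0,0,0,0,0,0,0,0,0,0,0,0,0,0],"dp":[[-40,0,0],[-80,0,0],[-120,0,0],[-160,0,0],[-200,0,0],[-245,0,0],[-245,0,0],[-245,0,-40],[-245,0,-80],[-245,0,-120],[-245,10,-160],[-245,30,-200],[-245,50,-240],[-245,52,-250],[-245,52,-250],[-245,52,-250],[-245,52,-250],[-245,52,-250],[-245,52,-250],[-245,52,-250]],"yaw":[0,0,0,0,0,0,0,0,0,0,0,0,0,0,0,0,0,0,0,0]}'
python3 - <<'E'
from h import *
im,d,w=cloud('top'); s,_,ws=cloud('scene')
f=lambda i:cv2.resize(i,(400,300),interpolation=cv2.INTER_CUBIC)
cv2.imwrite('pics/p4.png',np.hstack([f(s[60:300,150:470]),f(im[140:245,200:340])]))
for n,W in(('top',w),('scene',ws)):
    X,Y,Z=[W[...,i] for i in range(3)]
    m=(Z>.034)&(Z<.045)&(X>.56)&(X<.65)&(Y<-.01)&(Y>-.17)
    k,lab,st,ce=cv2.connectedComponentsWithStats(m.astype(np.uint8))
    for i in range(1,k):
        if st[i,4]>40:
            p=W[lab==i]; print(n,'carton',st[i],cv2.minAreaRect((p[:,:2]*1000).astype(np.float32)),np.median(p[:,2]),p[:,2].std())
            print(np.round(np.percentile(p,[1,99],axis=0),3).tolist())
    i_=im if n=='top' else s
    m=(abs(Z-.004)<.012)&(i_.astype(int).sum(2)<170)&(X>.53)&(X<.66)&(Y<0.0)&(Y>-.175)
    p=W[m]; print(n,'outline',m.sum(),cv2.minAreaRect((p[:,:2]*1000).astype(np.float32)))
E
```

```text
time: 10.1
position: [0.3582, 0.02, 0.3421]
ee_rot: [-176.7, 90.0, -176.7]
contact_force: [-0.7, -0.5, -0.4]
grip_width: -0.0002
top carton [267 170  42  23 898] ((607.1934814453125, -93.29248046875), (108.0618667602539, 59.72589111328125), 89.08330535888672) 0.03769569446963543 0.0019818050045467407
[[0.577, -0.147, 0.034], [0.637, -0.039, 0.043]]
top outline 105 ((605.1267700195312, -85.91812896728516), (153.13597106933594, 98.86620330810547), 86.47561645507812)
scene carton [206 189  41  37 780] ((610.185546875, -93.44305419921875), (112.91000366210938, 61.419368743896484), 89.90129089355469) 0.0403781995645682 0.0017035109937992465
[[0.581, -0.147, 0.035], [0.64, -0.038, 0.044]]
scene outline 0 ((0.0, 0.0), (0.0, 0.0), 0.0)
```

View pics/p4.png

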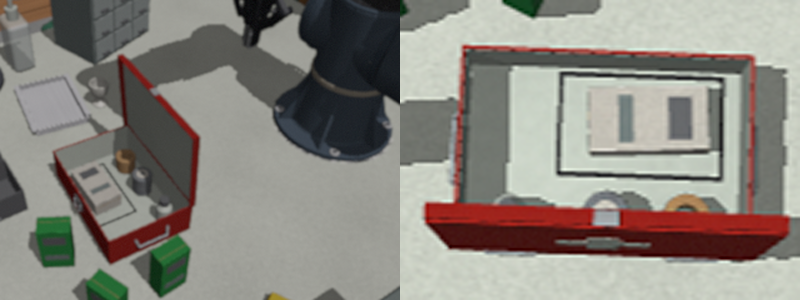

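The carton lies flat at (0.608, -0.093). The outline centre is about (0.605, -0.087), so there are margins of about 15 mm or more all round, and the other contents are unmoved. Next is the lid: I'll push its outer face at y≈0.04, clear of the handle at mid-width, and follow the lid's arc.

```bash
python3 -m jog '{"fingers":[0,0,0,0,0,0,0,0,0,0,0,0,0,0,0,0,0,0],"dp":[[50,10,30],[104,20,60],[104,20,90],[104,20,90],[104,20,110],[104,20,120],[104,20,130],[105,20,144],[107,20,157],[113,20,171],[118,20,184],[124,20,196],[132,20,208],[140,20,219],[150,20,229],[160,20,239],[171,20,247],[171,20,247]],"yaw":[0,0,0,0,0,0,0,0,0,0,0,0,0,0,0,0,0,0]}'
python3 - <<'E'
from h import *
a,_,_=cloud('scene')
cv2.imwrite('pics/p5.png',cv2.resize(a[80:280,180:400],(528,480),interpolation=cv2.INTER_CUBIC))
E
```

```text
time: 12.0
position: [0.6049, 0.0401, 0.1691]
ee_rot: [-178.1, 89.9, -178.1]
contact_force: [-0.7, -0.0, -1.2]
grip_width: 0.0
```

View pics/p5.png

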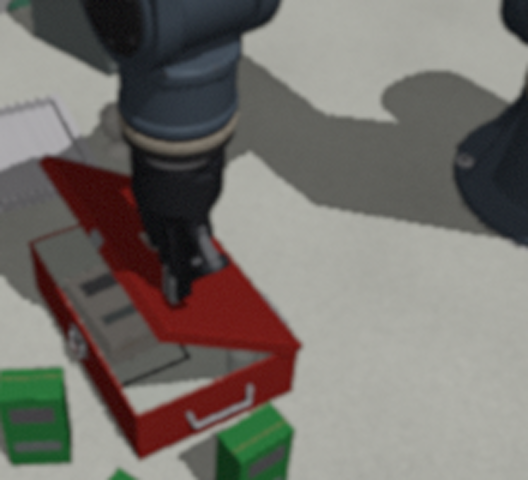

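The lid follows the fingertip and is now about half shut. I'll go on down to closed and press gently.

```bash
python3 -m jog '{"fingers":[0,0,0,0,0,0,0,0,0,0,0,0,0,0,0,0],"dp":[[11,0,8],[22,0,14],[35,0,20],[49,0,24],[60,0,26],[68,0,27],[75,0,28],[81,0,29],[85,0,29],[88,0,29],[89,0,29],[90,0,29],[91,0,29],[91,0,29],[91,0,29],[91,0,29]],"yaw":[0,0,0,0,0,0,0,0,0,0,0,0,0,0,0,0]}'
```

```text
time: 13.65
position: [0.634, 0.0402, 0.0804]
ee_rot: [3.1, 90.0, 3.1]
contact_force: [-0.1, -0.1, -0.4]
grip_width: 0.0001
```

```bash
python3 -m jog '{"fingers":[0,0,0,0,0],"dp":[[1,0,0],[2,0,0],[2,0,0],[2,0,0],[2,0,0]],"yaw":[0,0,0,0,0]}'; python3 -m jog '{"fingers":[0,0,0,0,0],"dp":[[1,0,0],[2,0,0],[2,0,0],[2,0,0],[2,0,0]],"yaw":[0,0,0,0,0]}'
```

```text
time: 14.15
position: [0.6341, 0.0402, 0.0794]
ee_rot: [3.1, 89.9, 3.1]
contact_force: [-5.2, -0.6, 14.6]
grip_width: 0.0001
time: 14.65
position: [0.6342, 0.0402, 0.0791]
ee_rot: [2.4, 89.9, 2.4]
contact_force: [-15.3, -2.1, 38.7]
grip_width: 0.0
```

A firm stop at z≈0.079 with 39 N means the lid is shut. I'll lift clear and check.

```bash
python3 -m jog '{"fingers":[0,0,0,0,0,0,0,0,0,0,0,0,0,0,0,0],"dp":[[-5,0,0],[-30,0,0],[-70,0,0],[-110,0,0],[-150,0,0],[-190,0,0],[-220,0,-40],[-220,0,-80],[-220,0,-120],[-220,0,-160],[-220,0,-200],[-220,0,-240],[-220,0,-280],[-220,0,-290],[-220,0,-290],[-220,0,-290]],"yaw":[0,0,0,0,0,0,0,0,0,0,0,0,0,0,0,0]}'
python3 - <<'E'
from h import *
im,d,w=cloud('top'); s,_,ws=cloud('scene')
f=lambda i:cv2.resize(i,(400,300),interpolation=cv2.INTER_CUBIC)
cv2.imwrite('pics/p6.png',np.hstack([f(s),f(im)]))
for n,i,W in(('top',im,w),('scene',s,ws)):
    i=i.astype(int);X,Y,Z=[W[...,k] for k in range(3)]
    m=(i[...,2]>80)&(i[...,1]<70)&(abs(X-.575)<.07)&(abs(Y+.05)<.12)&(Z>.05)&(Z<.12)
    A=np.c_[X[m],Y[m],np.ones(m.sum())]
    for _ in range(3):
        c=np.linalg.lstsq(A,Z[m],rcond=None)[0]; r=np.abs(A@c-Z[m]); A=A[r<.005]; q=np.zeros_like(m); idx=np.argwhere(m)[r<.005]; q[tuple(idx.T)]=1; m=q
    print(n,m.sum(),'lid slopes',c, 'z at .5/.65',c@[.5,-.05,1],c@[.65,-.05,1])
# change of the surroundings vs the start
b=np.load('/tmp/top0.npz')['im']; df=np.abs(b.astype(int)-im).max(2)>40
for n,(u0,u1,v0,v1) in dict(thermo=(90,155,180,220),case=(95,150,228,265),tray=(365,448,165,230),cup=(376,410,226,250)).items(): print(n,df[v0:v1,u0:u1].mean().round(3))
E
```

```text
time: 16.25
position: [0.3447, 0.0402, 0.2964]
ee_rot: [5.0, 90.0, 5.0]
contact_force: [0.4, 0.0, 0.4]
grip_width: 0.0001
top 4541 lid slopes [-0.00062089 -0.00033778  0.07860531] z at .5/.65 0.07831175554591992 0.07821862246603802
scene 3526 lid slopes [ 0.00120186 -0.00139578  0.08005968] z at .5/.65 0.08073039583775281 0.08091067439406235
thermo 0.0
case 0.0
tray 0.009
cup 0.181
```

View pics/p6.png

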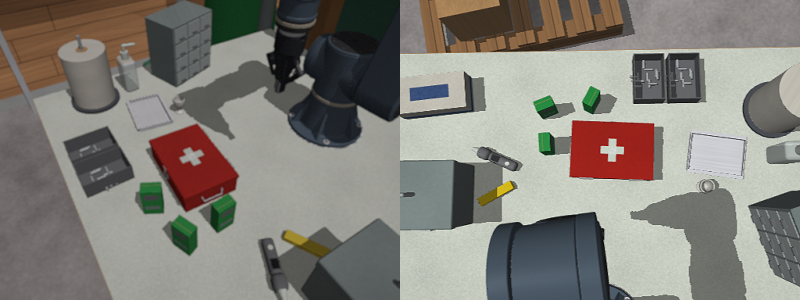

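The lid is flat, with a slope below 0.002 rad in both views. The board items are in place. The difference at the egg cup lines up with the arm's shadow, which now falls on it, and the cup itself is still at the same pixels. The arm is clear, so I'm handing in.

```bash
python3 -c "
from station import bot
print(bot.hand_in())"
```

```text
the job is handed in; nothing more can be done
None
```

I pushed the carton over with the closed fingertip near its top, then swung the lid over by its outer face and pressed it shut. The job is handed in at about 16 s of the 48 s allowed.

- **Carton:** before I shut the lid, it lay flat at about (0.607–0.610, -0.093), with its top about 38–40 mm above the board. The outline centre was about (0.605, -0.087), leaving roughly 15 mm or more on every side. I could not see the carton again once the lid was shut.
- **Lid:** it met a firm stop at z ≈ 0.079 m under about 39 N. After I let go, it measured flat to within 0.002 rad in both views; the two views differ by about 2.5 mm in height, close to the calibration error.
- **Other things:** a picture comparison of the thermometer and tweezer case showed no change, and the tray showed under 1%. The egg cup area differed by 18%, which I put down to the arm's shadow because the cup looked to be in the same place; I did not measure its position. The bandage, tape and saline looked unmoved before the lid was shut.
- **Robot:** it ended clear of everything.

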